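Fold out the clamp's crank and wind the jaw onto the lens rack

TASK

Swing the bench clamp's folded crank handle fully upright, then wind it clockwise (seen from above) until the trial-lens rack is held snugly between the two jaws, firm but not crushed. Leave the handle up and the rack clamped, and leave everything else on the table where it is.

Things in the scene. Friction and masses are not known exactly. Their poses are not given: they have to be found in the camera images.
- clamp: Grey bench clamp fixed to the table: a bed 120 x 320 mm, 16 mm thick, origin under its middle, z up, y along the bed from the crank end to the back jaw. An 80 mm square, 58 mm high gear housing and on it a round dark head 72 mm across carry the crank, 110 mm from the middle to -y. Jaws 55 mm high above the table.
- crank_axis (a point): On the crank's upright turning axis, in the top face of the round head, 75 mm above the table. A thin hub (12 mm across, 19 mm high, foot 26 mm across and 5 mm high) stands here, with an 8 mm wide steel arm reaching 56 mm to one side, its top 18 mm above this point. Free winding takes about 4 N sideways at the handle (0.2 N m of friction, which also holds the crank where it is left).
- handle_hinge (a point): Centre of the level cross pin at the arm's end, 50 mm from the crank axis and 30 mm above crank_axis, between two steel cheeks (20 mm over both). Crank_axis to here is the arm's direction, any way round at the start. Wound clockwise from above, the crank closes the jaw 10 mm per radian, up to 5 rad; it cannot go back beyond the start.
- handle_grip (a point): On the centre line of the handle's black sleeve, 38 mm from the pin. Sleeve: 16 mm thick, from 12 to 56 mm from the pin, then a 12 mm end button to 60 mm. It spins freely, so it may be gripped while the crank goes round. Folded, it lies level over the arm, pointing from the pin across the crank axis, 4 mm above the arm and 22 mm above the head.
- handle (a joint): Fold angle of the handle, rad: 0 folded flat over the arm, 1.57 upright (end stop), swinging up and outward about the pin. A stiff hinge (0.08 N m, about 2 N at the sleeve) that stays where it is left.
- jaw: Moving steel jaw, 90 mm wide, rubber-faced. Origin at table height under its face, y along its travel to the rack. It starts clear of the rack, pushes it along, and clamps only when the rack meets the back jaw: after 21 to 33 mm of travel in all. The back jaw (same size) was set by hand and its place is not reported: it must be felt as a rise of the push at the handle.
- rack: The loose lens rack (see rack_mid), origin under its middle. While turning, each newton of clamping adds 0.2 N to the 4 N push at the handle: held from 6 N (5.2 N push), snug at 10 to 30 N (6 to 10 N), crushed above 60 N (16 N). Standing still, friction may hide up to 4 N of the push. The rubber-faced jaw yields 1.5 mm to 60 N: 7 mm of handle travel.
- rack_mid (a point): Trial-lens rack: loose aluminium block 100 x 40 x 26 mm with a row of eight steel-rimmed lenses, 53 mm high to their tabs, standing on the clamp's bed between the jaws, long side along the jaws. This point: its middle, 20 mm above its underside.
- screwdriver_c (a point): Screwdriver lying by the clamp; leave alone. Its middle.
- lens_ring_c (a point): Loose lens rim, 38 mm across, 6 mm high, by the clamp; leave alone. Its middle.
- lens_ring2_c (a point): Another such rim on the clamp's far side; leave alone. Its middle.
- cleaner_c (a point): White bottle, 40 mm across, 110 mm high, on the clamp's far side; leave alone. Its middle.
- mug_c (a point): White mug, 80 mm across, 90 mm high; leave alone. Its middle.
- penlight_c (a point): Penlight, 12 mm thick, 132 mm long, lying; leave alone. Its middle.
- occluder_c (a point): Flat black eye paddle lying on the table; leave alone. Its middle.
- glasses_case_c (a point): Black spectacle case, 160 x 65 x 40 mm; leave alone. Its middle.
Not all that is in view belongs to the job. Leave any blue or green look-alike of the rack alone.

How it is judged:
By the outcome, as a careful person would: the job done as asked, in the order asked, and still so for the second after the job is handed in, with the robot touching nothing.
It also fails if it takes over 72 s, if anything falls off the work surface, if the arm or the gripper's body presses on something with over 40 N, if the wrist force passes 120 N, or if a joint passes its speed limit or range.

ROBOT

A 6-joint arm with a two-finger parallel gripper is mounted at the origin on the work surface. World frame = base frame: x ahead of the robot, y to its left, z up, the work surface at z = 0. Lengths are in mm, angles in rad, forces in N, time in s.
With the tool pointing down it reaches from about 350 to 975 mm from the base axis. Payload 17.4 kg.
Tool frame: the origin (TCP) lies at the very end of the fingers, on their centre line; the grasp point (between the pads) lies 19 mm behind it; z points along the fingers, y is the line along which they close (so a half turn about z gives the same grasp; the last joint's range is limited). The gripper opens to 85 mm and grips with 20 to 120 N. Pads are 22 mm wide; open, the fingers measure 114 mm over their backs; the gripper's body (76 mm by 85 mm) begins 54 mm behind the grasp point. The pads swing forward as they close: fully open they stand 13 mm farther back than shut.
Start: joints at [-1.347, 0.116, 1.442, -0, 1.584, -0.038], TCP at [174.693, -652.008, 231.303] pointing down, gripper open.
Joint ranges: [-2.83, 2.83], [-0.83, 2.19], [0.07, 2.5], [-1.14, 4.28], [0.01, 3], [-2.97, 2.97]. Speed limits (rad/s): [1.89, 1.89, 2.22, 3.14, 3.14, 3.14].

INTERFACE

Orientations are given as a unit quaternion [x, y, z, w].
In Python, from rig import arm gives the robot as it stands.
- The arm moves only by the tool carry_out, never from a script. Its argument "commands" is a list of rows, each an object of numbers: "rx", "ry", "rz": the turn, a rotation vector about the tool's x, y, z in degrees; "x", "y", "z": the shift along the tool's x, y, z in cm; "jaw": the finger opening in cm, from 0 to 8.54. A call has 1 to 8 rows; each row is the pose to reach, as a shift and turn from the pose commanded when the call began, along the tool's axes at that moment; what a row does not reach only later rows make up. A row lasts 1/10 s, in which the tool goes at most 50 mm and 8.59 degrees, less where a joint would pass 70% of its speed; a pose out of reach is approached as far as the arm can. A call with a gripper value outside its range is refused whole. The fingers move at their own pace and stop on an object; "force" is the grip in N (left out, the last holds). Time passes only in rows, so rows that repeat a pose let the fingers close. It gives the time, the measured TCP pose, the force, the opening and the grip force at its end, in the units of the state.
- arm.state(): the state, without advancing time (a new reading comes with each control period).
- arm.grab_frame(name): name is "scene" or "top" or "wrist"; returns a dict with "frame" (420x560x3 uint8, blue, green, red), "fx", "fy", "cx", "cy" (pixels), "distortion" ([k1, k2, p1, p2, k3] as OpenCV has them; the pictures are not rectified), "view" (4x4, takes a point from world to camera coordinates); the wrist camera has in their place "tool_from_camera" (4x4, takes a point from camera to tool coordinates, whose origin is the TCP and whose axes are the flange's). Camera axes: x right, y down, z forward; pixel columns grow to the right and rows downward; lengths in mm; the calibration is good to about 2 mm. A picture is of the moment at which its call begins: read the wrist's pose just before it. There is no depth.
- arm.sign_off(): hands the job in; it is judged then, once.
The state is a dict: "clock": time; "q": joint angles; "joint_vel": joint speeds; "effort": joint torques, N m; "position": TCP position; "ee_rot": TCP orientation; "force": force on the tool from outside, world axes, zero at the start; "moment": the same for the moment, N m; "opening": opening from 0.0 (shut) to 1.0 (fully open); "grasp_force": force on a finger pad.
Only numpy, scipy, OpenCV 4.12 (cv2) and the standard library are available. Lean on these libraries where they do the work, as an engineer would, in place of code of your own. Each camera call takes 0.05 s, during which the arm holds its last target. There are 200 camera calls.

## Working session

There is one attempt and no reset: what is moved stays moved. The work goes in short steps, Python scripts to look and compute and a tool call to move; the robot and the scene stay as the last step left them, time stands still between calls to the robot, and variables do not carry over. Pictures are saved under pics/ and viewed, at most 10 in all, crops included, and the job is handed in when it is done.

Besides the shell and the picture viewer there is one more tool, called after "Call:" as name(argument=value, ...) on one line, values as JSON. carry_out: Moves the arm, as the interface text tells. Its arguments: {"type":"object","properties":{"commands":{"type":"array","items":{"type":"object","properties":{"rx":{"type":"number"},"ry":{"type":"number"},"rz":{"type":"number"},"x":{"type":"number"},"y":{"type":"number"},"z":{"type":"number"},"jaw":{"type":"number"}}}},"force":{"type":"number"}},"required":["commands"]}

```bash
mkdir -p pics; ls; cat > h.py <<'E'
import numpy as np, cv2, pickle
from rig import arm
from scipy.spatial.transform import Rotation as R
def grab(n):
    s=arm.state(); f=arm.grab_frame(n)
    f=dict(f); f['frame']=np.array(f['frame'],np.uint8)
    K=np.array([[f['fx'],0,f['cx']],[0,f['fy'],f['cy']],[0,0,1.]])
    if n=='wrist':
        T=np.eye(4);T[:3,:3]=R.from_quat(s['ee_rot']).as_matrix();T[:3,3]=s['position']
        V=np.linalg.inv(T@np.array(f['tool_from_camera']))
    else: V=np.array(f['view'])
    c=dict(img=f['frame'],K=K,D=np.array(f['distortion'],float),V=V); return c
def save(c,n): pickle.dump(c,open(n+'.pkl','wb'))
def load(n): return pickle.load(open(n+'.pkl','rb'))
def onplane(c,uv,z):
    p=cv2.undistortPoints(np.array([[uv]],float),c['K'],c['D'])[0,0]
    Rc=c['V'][:3,:3];t=c['V'][:3,3]; o=-Rc.T@t; d=Rc.T@np.array([p[0],p[1],1])
    return o+d*(z-o[2])/d[2]
def proj(c,P):
    r,_=cv2.Rodrigues(c['V'][:3,:3]); return cv2.projectPoints(np.array(P,float).reshape(-1,1,3),r,c['V'][:3,3],c['K'],c['D'])[0][:,0]
E
python3 - <<'E'
from h import *
for n in ('scene','top'):
    c=grab(n);save(c,n)
a=load('scene')['img'];b=load('top')['img']
cv2.imwrite('pics/scene.png',cv2.resize(a,(784,588)));cv2.imwrite('pics/top.png',cv2.resize(b,(784,588)))
print(arm.state())
for n in ('scene','top'): V=load(n)['V'];print(-V[:3,:3].T@V[:3,3],V[2,:3])
E
```

```text
pics
{'clock': 0.1, 'q': array([-1.34679502e+00,  1.16446604e-01,  1.44218365e+00,  7.67282672e-07,
        1.58398199e+00, -3.77661712e-02]), 'joint_vel': array([-0.00025908, -0.00166945, -0.00104578,  0.00057235,  0.001197  ,
       -0.00067838]), 'effort': array([ 2.02034578e-03, -7.33666205e+01, -6.33788109e+01,  1.31201123e-04,
        5.26345146e-03,  2.62760983e-05]), 'position': array([ 174.66025563, -651.84630709,  230.63940304]), 'ee_rot': array([ 9.91446815e-01,  1.30510360e-01, -4.70202802e-05, -5.07621351e-04]), 'force': array([-0.44415116, -0.04003612, -0.06659637]), 'moment': array([0.01263925, 0.01579935, 0.03970136]), 'grasp_force': 0.0, 'opening': 1.0000550688912124}
[1234.20211486 -631.95612777 1222.83219602] [-0.48541095  0.4029268  -0.77590348]
[409.85523435 -55.46655335 990.34079335] [ 0.12813435  0.01935197 -0.99156799]
```

View pics/scene.png

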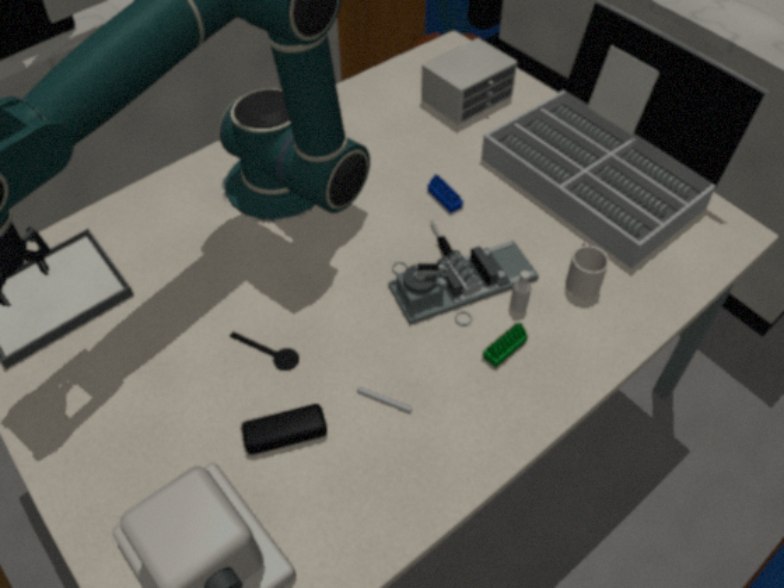

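View pics/top.png

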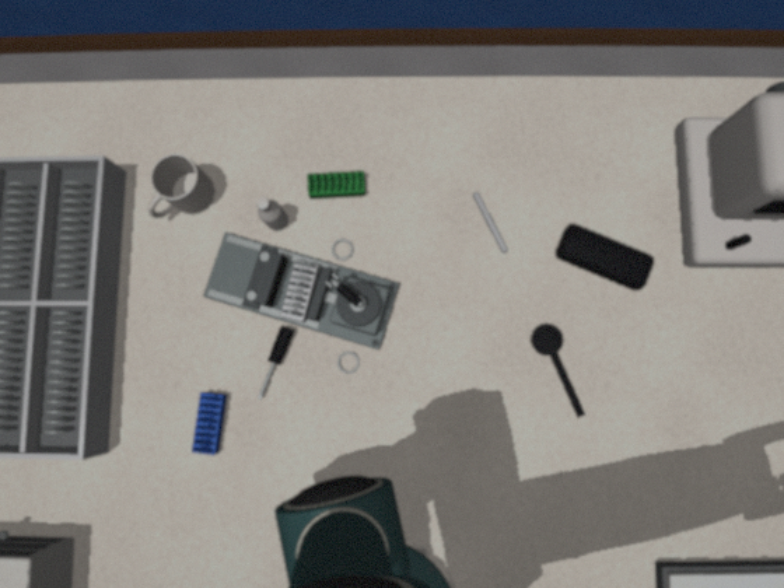

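The clamp is at top-view (300,290): head at about (358,302), black folded handle at about (348,291), silver rack at (298,288). The possible mix-ups are the blue rack (209,422), the green rack (337,184), and the black screwdriver grip (282,345), which resembles the handle. I choose the silver rack between the jaws and the black sleeve on the head, and I'll check both in one close crop.

```bash
python3 - <<'E'
from h import *
c=load('top'); s=784/560
x0,y0=140,160
cr=c['img'][y0:y0+100,x0:x0+150]
cv2.imwrite('pics/crop.png',cv2.resize(cr,None,fx=5.3,fy=5.3,interpolation=cv2.INTER_CUBIC))
# bed top corners (z=16) from top view
pts=dict(a=(226,234),b=(206,296),c=(381,348),d=(400,282))
for k,p in pts.items(): print(k,onplane(c,(p[0]/s,p[1]/s),16).round(1))
print('head',onplane(c,(359/s,302/s),75).round(1))
E
```

```text
a [648.1 264.8  16. ]
b [538.7 295.   16. ]
c [450.3  -8.   16. ]
d [563.1 -39.8  16. ]
head [521.3  25.   75. ]
```

View pics/crop.png

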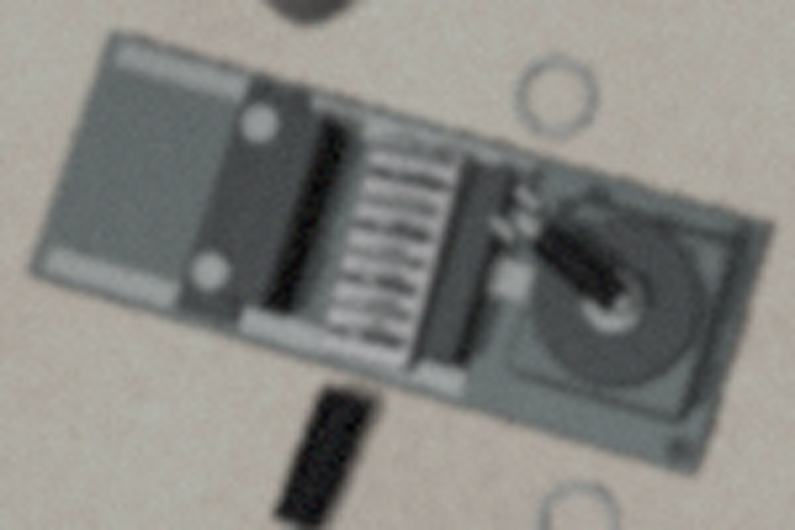

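The crop confirms it: silver rack between the jaws, black sleeve on the round head with cheeks at crop (520,212) and hub at (615,305). The arm points up-left, so the handle lies over it. Next I work out the approach.

```bash
cat >> h.py <<'E'
def delta(P,yaw=None,s=None):
    "tool-frame shift in cm and rz deg to reach P with tool down and tool x at world azimuth yaw(deg)"
    s=s or arm.state(); M=R.from_quat(s['ee_rot']).as_matrix()
    d=M.T@(np.array(P)-s['position'])/10
    cur=np.degrees(np.arctan2(M[1,0],M[0,0]))
    return d.round(2),(None if yaw is None else round((-(yaw-cur)+180)%360-180,2)),round(cur,2)
E
python3 - <<'E'
from h import *
c=load('top')
f=lambda u,v,z:onplane(c,(140+u/5.3,160+v/5.3),z)
h=f(520,212,105);a=f(618,303,80);b1=f(540,232,105);b2=f(618,295,105)
print(h,a,b1,b2)
d=(h-a)[:2];print(np.hypot(*d),np.degrees(np.arctan2(d[1],d[0])))
w=arm.grab_frame('wrist');print(np.array(w['tool_from_camera']).round(2),w['fx'])
print(delta([520,22,240],45))
E
```

```text
[552.26170304  62.86424293 105.        ] [517.46319326  24.089001    80.        ] [543.9206357   54.44886043 105.        ] [517.81074092  21.94356874 105.        ]
52.100438288917424 48.093881490466735
[[   0.     -0.94   -0.33   84.14]
 [   1.      0.      0.      0.35]
 [  -0.     -0.33    0.94 -142.8 ]
 [   0.      0.      0.      1.  ]] 301.43698113061066
(array([ 50.8 , -56.15,  -0.88]), np.float64(-30.0), np.float64(15.0))
```

Call:
carry_out(commands=[{"x":50.8,"y":-56.1,"z":-1,"rz":-33,"jaw":8.5},{"x":50.8,"y":-56.1,"z":-1,"rz":-33},{"x":50.8,"y":-56.1,"z":-1,"rz":-33},{"x":50.8,"y":-56.1,"z":-1,"rz":-33},{"x":50.8,"y":-56.1,"z":-1,"rz":-33},{"x":50.8,"y":-56.1,"z":-1,"rz":-33},{"x":50.8,"y":-56.1,"z":-1,"rz":-33},{"x":50.8,"y":-56.1,"z":-1,"rz":-33}])

```text
invalid input
```

```bash
python3 - <<'E'
from h import *
print(delta([525,27,230],48),arm.state()['position'],arm.state()['q'].round(2))
E
```

```text
(array([ 51.41, -56.51,   0.12]), np.float64(-33.0), np.float64(15.0)) [ 174.64855263 -651.86589828  230.73948353] [-1.35  0.12  1.44 -0.    1.58 -0.04]
```

Call:
carry_out(commands=[{"x":51.4,"y":-56.5,"z":0,"rx":0,"ry":0,"rz":-33,"jaw":8.5},{"x":51.4,"y":-56.5,"z":0,"rx":0,"ry":0,"rz":-33,"jaw":8.5},{"x":51.4,"y":-56.5,"z":0,"rx":0,"ry":0,"rz":-33,"jaw":8.5},{"x":51.4,"y":-56.5,"z":0,"rx":0,"ry":0,"rz":-33,"jaw":8.5},{"x":51.4,"y":-56.5,"z":0,"rx":0,"ry":0,"rz":-33,"jaw":8.5},{"x":51.4,"y":-56.5,"z":0,"rx":0,"ry":0,"rz":-33,"jaw":8.5},{"x":51.4,"y":-56.5,"z":0,"rx":0,"ry":0,"rz":-33,"jaw":8.5},{"x":51.4,"y":-56.5,"z":0,"rx":0,"ry":0,"rz":-33,"jaw":8.5}])

```text
clock: 0.95
position: [358.4, -294.7, 231.3]
ee_rot: [0.914, 0.407, 0.0, 0.0]
force: [0.4, -0.6, 0.3]
opening: 0.996
grasp_force: 0.0
```

Call:
carry_out(commands=[{"x":35,"y":-9.1,"z":0,"rx":0,"ry":0,"rz":0,"jaw":4},{"x":35,"y":-9.1,"z":0,"rx":0,"ry":0,"rz":0,"jaw":4},{"x":35,"y":-9.1,"z":0,"rx":0,"ry":0,"rz":0,"jaw":4},{"x":35,"y":-9.1,"z":0,"rx":0,"ry":0,"rz":0,"jaw":4},{"x":35,"y":-9.1,"z":0,"rx":0,"ry":0,"rz":0,"jaw":4},{"x":35,"y":-9.1,"z":0,"rx":0,"ry":0,"rz":0,"jaw":4},{"x":35,"y":-9.1,"z":0,"rx":0,"ry":0,"rz":0,"jaw":4},{"x":35,"y":-9.1,"z":0,"rx":0,"ry":0,"rz":0,"jaw":4}])

```text
clock: 1.75
position: [525.7, 28.2, 230.7]
ee_rot: [0.913, 0.408, -0.0, -0.001]
force: [-0.4, -0.5, 0.1]
opening: 0.468
grasp_force: 0.0
```

```bash
python3 - <<'E'
from h import *
c=grab('wrist');save(c,'w1');cv2.imwrite('pics/w1.png',cv2.resize(c['img'],(784,588),interpolation=cv2.INTER_CUBIC))
s=arm.state();print(s['position'],s['q'].round(2),s['joint_vel'].round(3))
E
```

```text
[525.63832994  27.67940109 230.62026916] [ 0.   -0.21  1.76  0.    1.6   0.73] [-0.066 -0.031  0.026 -0.01   0.011 -0.062]
```

View pics/w1.png

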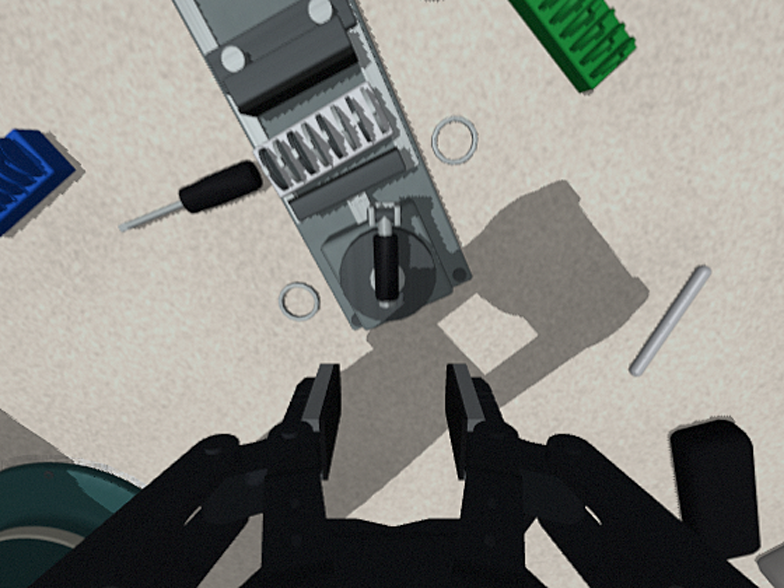

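The wrist view shows the pin between its cheeks at (385,215), the sleeve from (384,236) to (386,299), and the button end at about (386,305). The handle lines up with tool x, and the fingers are clear of everything.

```bash
python3 - <<'E'
from h import *
c=load('w1');s=784/560
f=lambda u,v,z:onplane(c,(u/s,v/s),z)
pin=f(384.5,216,107);e=f(386,306,105);s1=f(384.5,236,105);s2=f(386,300,105);hd=f(388,274,75)
print(pin,e,s1,s2,hd)
d=(pin-e)[:2];az=np.degrees(np.arctan2(d[1],d[0]));print(np.hypot(*d),az)
# overlay model check
a=np.array([519,23.,75]);
for P in ([pin,e]): print(P)
u=d/np.hypot(*d)
m=(s1+s2)[:2]/2
print('mid sleeve(34 from pin)',m,'pin est',m+34*u,'axis est',m-16*u)
g=m-6*u
print(delta([g[0],g[1],86],az))
E
```

```text
[551.20413455  64.45982322 107.        ] [510.97468225  18.49981128 105.        ] [542.41757139  54.79808057 105.        ] [513.87766702  21.71838421 105.        ] [521.00891215  28.12340251  75.        ]
61.07971455963823 48.80387955440095
[551.20413455  64.45982322 107.        ]
[510.97468225  18.49981128 105.        ]
mid sleeve(34 from pin) [528.14761921  38.25823239] pin est [550.54132861  63.84185565] axis est [517.60940302  26.21888027]
(array([ 0.36, -0.49, 14.46]), np.float64(-0.61), np.float64(48.2))
```

Call:
carry_out(commands=[{"x":0.3,"y":-0.5,"z":5,"rx":0,"ry":0,"rz":0,"jaw":4},{"x":0.3,"y":-0.5,"z":9,"rx":0,"ry":0,"rz":0,"jaw":4},{"x":0.3,"y":-0.5,"z":11.5,"rx":0,"ry":0,"rz":0,"jaw":4},{"x":0.3,"y":-0.5,"z":13.5,"rx":0,"ry":0,"rz":0,"jaw":4},{"x":0.3,"y":-0.5,"z":14.4,"rx":0,"ry":0,"rz":0,"jaw":4},{"x":0.3,"y":-0.5,"z":14.4,"rx":0,"ry":0,"rz":0,"jaw":4},{"x":0.3,"y":-0.5,"z":14.4,"rx":0,"ry":0,"rz":0,"jaw":3},{"x":0.3,"y":-0.5,"z":14.4,"rx":0,"ry":0,"rz":0,"jaw":3}])

```text
clock: 2.6
position: [523.5, 29.8, 88.7]
ee_rot: [0.914, 0.407, 0.001, 0.0]
force: [0.4, 0.0, 0.8]
opening: 0.352
grasp_force: 0.0
```

```bash
python3 - <<'E'
from h import *
c=grab('wrist');save(c,'w2');cv2.imwrite('pics/w2.png',cv2.resize(c['img'][60:340,140:420],(600,600),interpolation=cv2.INTER_CUBIC))
s=arm.state();print(s['position'],s['force'],delta([527.9,34,86],48.8))
E
```

```text
[523.47179693  29.90029298  88.50588548] [ 0.75430861 -0.17362605  0.16361196] (array([0.6 , 0.05, 0.25]), np.float64(-0.81), np.float64(47.99))
```

View pics/w2.png

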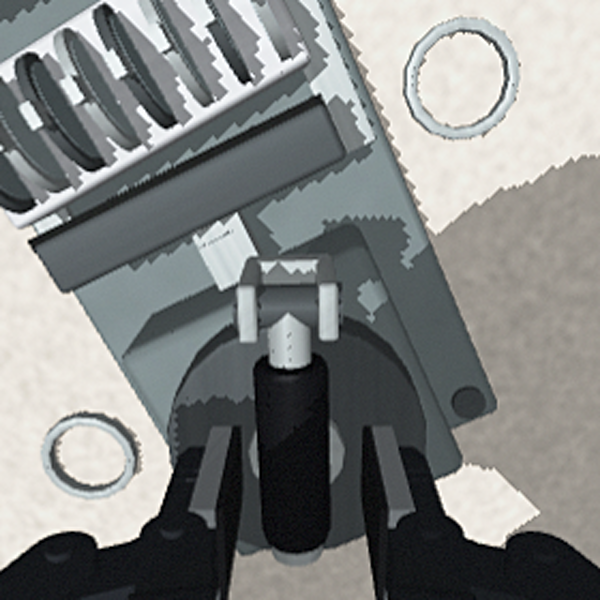

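The close view has the sleeve at crop (292,362–550) lying between the open fingers, with the pin at (288,300). Both rims, the jaw and the rack are clear of the gripper.

```bash
python3 - <<'E'
from h import *
c=load('w2');k=280/600
f=lambda u,v,z:onplane(c,(140+u*k,60+v*k),z)
s1=f(292,366,109);s2=f(292,552,105);pin=f(288,300,107)
print(s1,s2,pin,np.linalg.norm(s1-s2))
d=(pin-s2)[:2];print(np.hypot(*d),np.degrees(np.arctan2(d[1],d[0])))
s=arm.state();M=R.from_quat(s['ee_rot']).as_matrix()
for p in(s1,s2,pin):print('tool',M.T@(p-s['position']))
E
```

```text
[543.67951599  54.94522012 109.        ] [510.54947045  18.4945427  105.        ] [552.17775341  65.54586326 107.        ] 49.41914407860078
62.82309056518002 48.499459739889716
tool [ 32.15562956  -1.72032013 -20.46130496]
tool [-17.10516415  -1.94979537 -16.51499719]
tool [ 45.71761166  -2.50197579 -18.44751991]
```

Call:
carry_out(commands=[{"x":0.4,"y":-0.2,"z":0.2,"rx":0,"ry":0,"rz":0,"jaw":3},{"x":0.4,"y":-0.2,"z":0.2,"rx":0,"ry":0,"rz":0,"jaw":1.4},{"x":0.4,"y":-0.2,"z":0.2,"rx":0,"ry":0,"rz":0,"jaw":1.2},{"x":0.4,"y":-0.2,"z":0.2,"rx":0,"ry":0,"rz":0,"jaw":1.2},{"x":0.4,"y":-0.2,"z":0.2,"rx":0,"ry":0,"rz":0,"jaw":1.2},{"x":0.4,"y":-0.2,"z":0.2,"rx":0,"ry":0,"rz":0,"jaw":1.2},{"x":0.4,"y":-0.2,"z":0.2,"rx":0,"ry":0,"rz":0,"jaw":1.2},{"x":0.4,"y":-0.2,"z":0.2,"rx":0,"ry":0,"rz":0,"jaw":1.2}], force=25)

```text
clock: 3.45
position: [524.8, 34.2, 85.6]
ee_rot: [0.913, 0.407, 0.001, 0.001]
force: [5.5, -3.0, -1.9]
opening: 0.181
grasp_force: 25.4
```

Call:
carry_out(commands=[{"x":0.02,"y":0.1,"z":-0.4,"rx":0,"ry":0,"rz":0,"jaw":1.2},{"x":0.08,"y":0.1,"z":-0.8,"rx":0,"ry":0,"rz":0,"jaw":1.2},{"x":0.18,"y":0.1,"z":-1.19,"rx":0,"ry":0,"rz":0,"jaw":1.2},{"x":0.31,"y":0.1,"z":-1.57,"rx":0,"ry":0,"rz":0,"jaw":1.2}])

```text
clock: 3.85
position: [526.7, 36.0, 101.0]
ee_rot: [0.914, 0.407, -0.0, -0.0]
force: [-0.0, -1.5, -8.0]
opening: 0.179
grasp_force: 24.5
```

Call:
carry_out(commands=[{"x":0.17,"y":0,"z":-0.36,"rx":0,"ry":0,"rz":0,"jaw":1.2},{"x":0.38,"y":0,"z":-0.71,"rx":0,"ry":0,"rz":0,"jaw":1.2},{"x":0.62,"y":0,"z":-1.03,"rx":0,"ry":0,"rz":0,"jaw":1.2},{"x":0.89,"y":0,"z":-1.33,"rx":0,"ry":0,"rz":0,"jaw":1.2},{"x":1.19,"y":0,"z":-1.6,"rx":0,"ry":0,"rz":0,"jaw":1.2},{"x":1.51,"y":0,"z":-1.84,"rx":0,"ry":0,"rz":0,"jaw":1.2},{"x":1.86,"y":0,"z":-2.05,"rx":0,"ry":0,"rz":0,"jaw":1.2},{"x":2.22,"y":0,"z":-2.22,"rx":0,"ry":0,"rz":0,"jaw":1.2}])

```text
clock: 4.65
position: [541.7, 52.6, 123.4]
ee_rot: [0.914, 0.407, -0.001, -0.0]
force: [-6.0, -1.5, -4.5]
opening: 0.175
grasp_force: 24.4
```

```bash
python3 - <<'E'
from h import *
c=grab('wrist');save(c,'w3');cv2.imwrite('pics/w3.png',cv2.resize(c['img'][60:340,140:420],(600,600),interpolation=cv2.INTER_CUBIC))
s=arm.state();print(s['position'],s['force'],s['moment'])
E
```

```text
[542.00539761  52.903775   123.6401414 ] [-6.50726724 -1.28251712 -4.62618989] [-0.34869558  1.26031081  0.06823728]
```

View pics/w3.png

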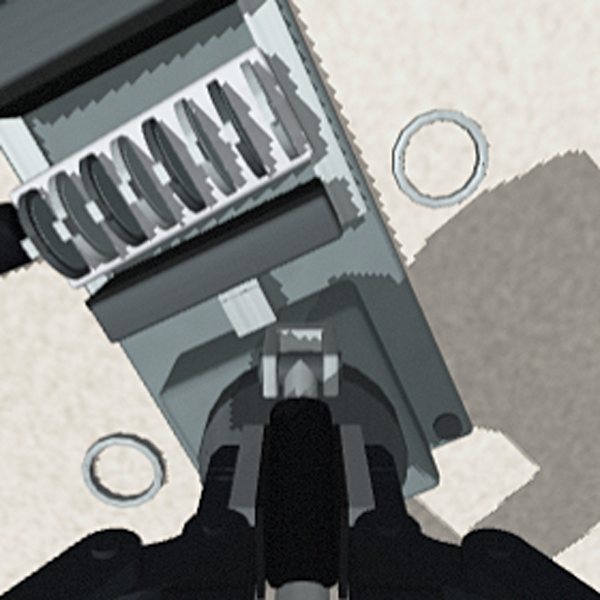

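The picture shows the handle about two thirds up and still between the pads at crop (300,480). The slipping grip works, so I continue to upright.

Call:
carry_out(commands=[{"x":0.37,"y":0,"z":-0.13,"rx":0,"ry":0,"rz":0,"jaw":1.2},{"x":0.77,"y":0,"z":-0.23,"rx":0,"ry":0,"rz":0,"jaw":1.2},{"x":1.14,"y":0,"z":-0.29,"rx":0,"ry":0,"rz":0,"jaw":1.2},{"x":1.57,"y":0,"z":-0.31,"rx":0,"ry":0,"rz":0,"jaw":1.2},{"x":1.57,"y":0,"z":-0.31,"rx":0,"ry":0,"rz":0,"jaw":1.2}])

```text
clock: 5.2
position: [552.6, 64.5, 127.0]
ee_rot: [0.914, 0.407, 0.0, -0.0]
force: [-5.0, 0.4, 0.4]
opening: 0.173
grasp_force: 24.4
```

Call:
carry_out(commands=[{"x":0.15,"y":0,"z":0,"rx":0,"ry":0,"rz":0,"jaw":1.2},{"x":0.3,"y":0,"z":0,"rx":0,"ry":0,"rz":0,"jaw":1.2},{"x":0.3,"y":0,"z":0,"rx":0,"ry":0,"rz":0,"jaw":1.2}])

```text
clock: 5.5
position: [554.5, 66.5, 127.0]
ee_rot: [0.914, 0.407, 0.0, 0.0]
force: [-6.8, -1.3, 0.3]
opening: 0.168
grasp_force: 24.5
```

Call:
carry_out(commands=[{"x":0.15,"y":0,"z":0,"rx":0,"ry":0,"rz":0,"jaw":1.2},{"x":0.3,"y":0,"z":0,"rx":0,"ry":0,"rz":0,"jaw":1.2},{"x":0.3,"y":0,"z":0,"rx":0,"ry":0,"rz":0,"jaw":1.2}])

```text
clock: 5.8
position: [556.4, 68.6, 127.0]
ee_rot: [0.914, 0.407, -0.0, 0.0]
force: [-6.7, -3.9, -0.0]
opening: 0.168
grasp_force: 24.3
```

```bash
python3 - <<'E'
from h import *
c=grab('wrist');save(c,'w4')
d=grab('scene');save(d,'s4')
a=cv2.resize(c['img'][100:380,140:420],(400,400),interpolation=cv2.INTER_CUBIC)
p=proj(d,[552,65,135])[0];u,v=p.astype(int);print(p)
b=cv2.resize(d['img'][v-35:v+35,u-35:u+35],(400,400),interpolation=cv2.INTER_CUBIC)
cv2.imwrite('pics/c4.png',np.hstack([a,b]))
s=arm.state();print(s['position'],s['force'])
E
```

```text
[317.12353909 183.80625093]
[556.41129046  68.61171172 126.96108229] [-7.51844621 -3.7996282   0.70219444]
```

View pics/c4.png

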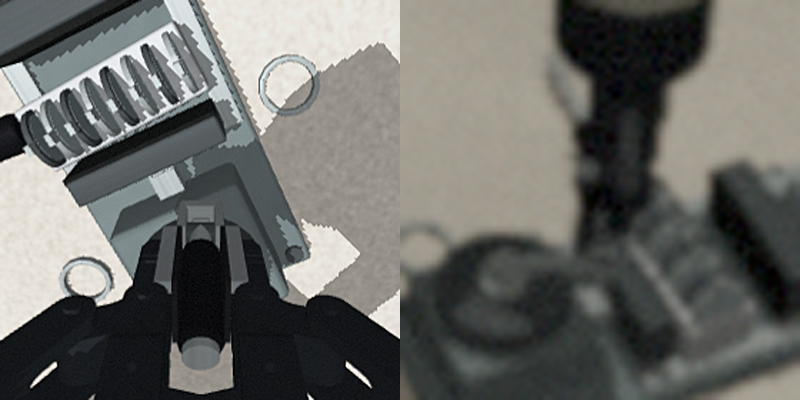

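The wrist view (left) shows the handle with cheeks at (200,222) and button at (200,350). The scene view only shows it hidden behind the gripper, so I compare the button pixel with an upright model.

```bash
python3 - <<'E'
from h import *
c=load('w4')
pin=np.array([551,64.5,105]); u=np.array([np.cos(np.radians(48.5)),np.sin(np.radians(48.5)),0])
for t in (1.3,1.4,1.5,1.57,1.65):
    h=-np.cos(t)*u+np.array([0,0,np.sin(t)])
    P=[pin+h*k for k in (0,12,60)]
    print(t,[((q-[140,100])/0.7).round(0).tolist() for q in proj(c,P)])
E
```

```text
1.3 [[197.0, 232.0], [197.0, 253.0], [197.0, 367.0]]
1.4 [[197.0, 232.0], [197.0, 250.0], [196.0, 355.0]]
1.5 [[197.0, 232.0], [197.0, 248.0], [196.0, 341.0]]
1.57 [[197.0, 232.0], [197.0, 246.0], [196.0, 330.0]]
1.65 [[197.0, 232.0], [197.0, 244.0], [196.0, 317.0]]
```

```bash
python3 - <<'E'
from h import *
c=load('w4');x0,y0=220,215;s=4.8
im=cv2.resize(c['img'][y0:y0+155,x0:x0+120],None,fx=s,fy=3.8,interpolation=cv2.INTER_CUBIC)
im=np.clip(im.astype(float)*1.8,0,255).astype(np.uint8)
cv2.imwrite('pics/c5.png',im);print(im.shape)
E
```

```text
(589, 576, 3)
```

View pics/c5.png

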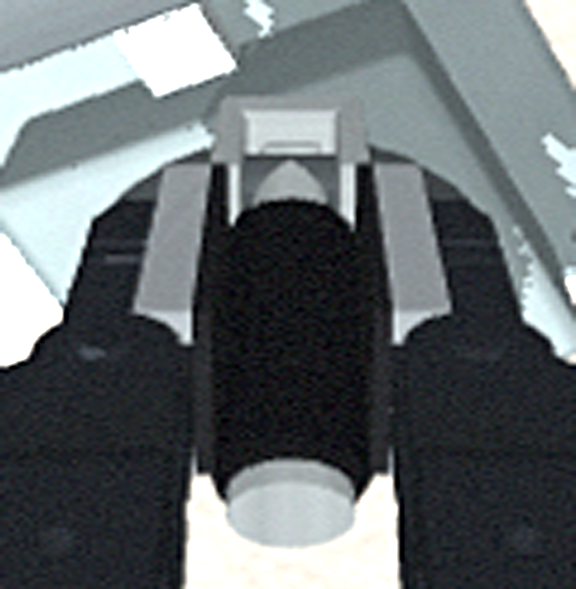

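The zoom shows the button's top face at (291,513), which puts the handle about 0.1–0.17 rad short of upright. So the pads slipped sideways on the sleeve. I'll release and push from the inside with shut fingers up to the end stop.

Call:
carry_out(commands=[{"x":0,"y":0,"z":0,"rx":0,"ry":0,"rz":0,"jaw":4},{"x":0,"y":0,"z":0,"rx":0,"ry":0,"rz":0,"jaw":4},{"x":0,"y":0,"z":0,"rx":0,"ry":0,"rz":0,"jaw":4},{"x":0,"y":0,"z":-3,"rx":0,"ry":0,"rz":0,"jaw":4},{"x":0,"y":0,"z":-6,"rx":0,"ry":0,"rz":0,"jaw":4},{"x":-4,"y":0,"z":-6,"rx":0,"ry":0,"rz":0,"jaw":0},{"x":-5,"y":0,"z":-6,"rx":0,"ry":0,"rz":0,"jaw":0},{"x":-5,"y":0,"z":-6,"rx":0,"ry":0,"rz":0,"jaw":0}])

```text
clock: 6.7
position: [522.6, 30.8, 186.8]
ee_rot: [0.914, 0.406, 0.001, 0.0]
force: [0.0, 0.4, -0.8]
opening: -0.001
grasp_force: 0.0
```

```bash
python3 - <<'E'
from h import *
c=grab('wrist');save(c,'w6');x0,y0=180,110
im=cv2.resize(c['img'][y0:y0+200,x0:x0+200],(600,600),interpolation=cv2.INTER_CUBIC)
im=np.clip(im.astype(float)*1.4,0,255).astype(np.uint8)
cv2.imwrite('pics/c6.png',im)
pin=np.array([551,64.5,105]); u=np.array([np.cos(np.radians(48.5)),np.sin(np.radians(48.5)),0])
for t in (1.3,1.4,1.5,1.57):
    h=-np.cos(t)*u+np.array([0,0,np.sin(t)])
    print(t,[((q-[x0,y0])*3).round(0).tolist() for q in proj(c,[pin,pin+60*h])])
s=arm.state();print(s['position'],s['force'])
E
```

```text
1.3 [[295.0, 158.0], [294.0, 293.0]]
1.4 [[295.0, 158.0], [294.0, 266.0]]
1.5 [[295.0, 158.0], [293.0, 237.0]]
1.57 [[295.0, 158.0], [293.0, 216.0]]
[523.0324199   31.29207557 186.53324439] [-0.11971908 -0.24454896  0.31177348]
```

View pics/c6.png

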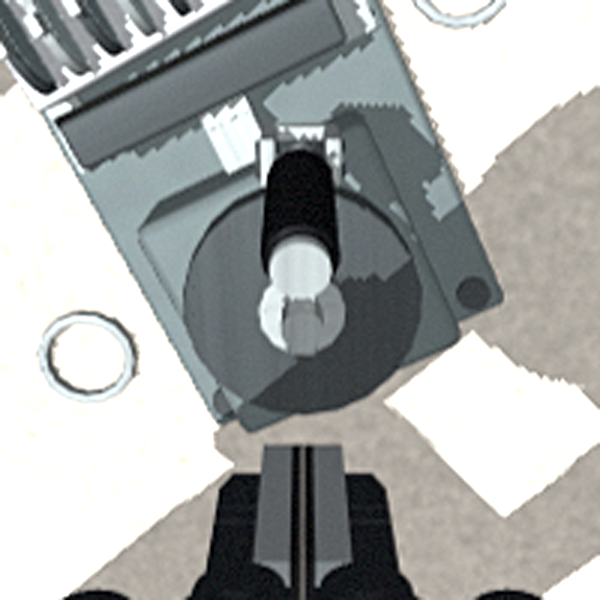

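The button is now clearly seen at (302,265) and the cheeks at (300,150), giving a fold angle of about 1.40 rad. Everything else is unmoved. I'll push the handle outward with the shut fingers.

Call:
carry_out(commands=[{"x":0,"y":0.1,"z":3,"rx":0,"ry":0,"rz":0,"jaw":0},{"x":0,"y":0.1,"z":5.4,"rx":0,"ry":0,"rz":0,"jaw":0},{"x":0.8,"y":0.1,"z":5.4,"rx":0,"ry":0,"rz":0,"jaw":0},{"x":1.4,"y":0.1,"z":5.4,"rx":0,"ry":0,"rz":0,"jaw":0},{"x":1.7,"y":0.1,"z":5.4,"rx":0,"ry":0,"rz":0,"jaw":0},{"x":1.9,"y":0.1,"z":5.4,"rx":0,"ry":0,"rz":0,"jaw":0},{"x":2.1,"y":0.1,"z":5.4,"rx":0,"ry":0,"rz":0,"jaw":0}])

```text
clock: 7.45
position: [538.2, 46.6, 133.3]
ee_rot: [0.914, 0.407, 0.001, 0.0]
force: [-0.8, -1.2, 1.4]
opening: 0.0
grasp_force: 0.9
```

Call:
carry_out(commands=[{"x":0.1,"y":0,"z":0,"rx":0,"ry":0,"rz":0,"jaw":0},{"x":0.2,"y":0,"z":0,"rx":0,"ry":0,"rz":0,"jaw":0}])

```text
clock: 7.65
position: [539.2, 47.9, 132.6]
ee_rot: [0.914, 0.407, 0.0, 0.0]
force: [-0.8, -0.8, 0.7]
opening: -0.001
grasp_force: 0.9
```

Call:
carry_out(commands=[{"x":0.1,"y":0,"z":0,"rx":0,"ry":0,"rz":0,"jaw":0},{"x":0.2,"y":0,"z":0,"rx":0,"ry":0,"rz":0,"jaw":0}])

```text
clock: 7.85
position: [540.4, 49.3, 132.4]
ee_rot: [0.914, 0.407, 0.0, 0.0]
force: [-0.3, -2.3, 1.1]
opening: -0.0
grasp_force: 0.9
```

Call:
carry_out(commands=[{"x":0.1,"y":0,"z":0,"rx":0,"ry":0,"rz":0,"jaw":0},{"x":0.2,"y":0,"z":0,"rx":0,"ry":0,"rz":0,"jaw":0}])

```text
clock: 8.05
position: [541.2, 50.2, 132.2]
ee_rot: [0.914, 0.407, -0.001, 0.0]
force: [-10.5, -10.5, 4.8]
opening: -0.001
grasp_force: 7.5
```

The stop is felt: about 15 N against a 2 N hinge. Now I back off and rise. I'll turn the tool half round so joint 6 can follow the whole winding, with the jaws always across the pushing direction.

Call:
carry_out(commands=[{"x":-0.8,"y":0,"z":0,"rx":0,"ry":0,"rz":0,"jaw":0},{"x":-1,"y":0,"z":-4,"rx":0,"ry":0,"rz":0,"jaw":0},{"x":-1,"y":0,"z":-7,"rx":0,"ry":0,"rz":0,"jaw":0},{"x":1.9,"y":0,"z":-8,"rx":0,"ry":0,"rz":-8,"jaw":4},{"x":1.9,"y":0,"z":-8,"rx":0,"ry":0,"rz":-16,"jaw":4},{"x":1.9,"y":0,"z":-8,"rx":0,"ry":0,"rz":-24,"jaw":4},{"x":1.9,"y":0,"z":-8,"rx":0,"ry":0,"rz":-32,"jaw":4},{"x":1.9,"y":0,"z":-8,"rx":0,"ry":0,"rz":-40,"jaw":4}])

```text
clock: 8.85
position: [554.3, 65.0, 212.2]
ee_rot: [0.717, 0.697, 0.0, -0.0]
force: [-0.8, -1.0, -0.2]
opening: 0.472
grasp_force: 0.0
```

Call:
carry_out(commands=[{"x":0,"y":0,"z":0,"rx":0,"ry":0,"rz":-8.5,"jaw":4},{"x":0,"y":0,"z":0,"rx":0,"ry":0,"rz":-17,"jaw":4},{"x":0,"y":0,"z":0,"rx":0,"ry":0,"rz":-25.5,"jaw":4},{"x":0,"y":0,"z":0,"rx":0,"ry":0,"rz":-34,"jaw":4},{"x":0,"y":0,"z":0,"rx":0,"ry":0,"rz":-42.5,"jaw":4},{"x":0,"y":0,"z":0,"rx":0,"ry":0,"rz":-51,"jaw":4},{"x":0,"y":0,"z":0,"rx":0,"ry":0,"rz":-59.5,"jaw":4},{"x":0,"y":0,"z":0,"rx":0,"ry":0,"rz":-68,"jaw":4}])

```text
clock: 9.65
position: [554.3, 65.0, 212.2]
ee_rot: [0.205, 0.979, 0.0, 0.0]
force: [0.3, 0.3, -0.5]
opening: 0.469
grasp_force: 0.0
```

Call:
carry_out(commands=[{"x":0,"y":0,"z":0,"rx":0,"ry":0,"rz":-8.5,"jaw":4},{"x":0,"y":0,"z":0,"rx":0,"ry":0,"rz":-17,"jaw":4},{"x":0,"y":0,"z":0,"rx":0,"ry":0,"rz":-25.5,"jaw":4},{"x":0,"y":0,"z":0,"rx":0,"ry":0,"rz":-34,"jaw":4},{"x":0,"y":0,"z":0,"rx":0,"ry":0,"rz":-42.5,"jaw":4},{"x":0,"y":0,"z":0,"rx":0,"ry":0,"rz":-51,"jaw":4},{"x":0,"y":0,"z":0,"rx":0,"ry":0,"rz":-59.5,"jaw":4},{"x":0,"y":0,"z":0,"rx":0,"ry":0,"rz":-68,"jaw":4}])

```text
clock: 10.45
position: [554.3, 64.9, 212.2]
ee_rot: [-0.377, 0.926, 0.0, 0.0]
force: [-0.6, 0.0, -0.1]
opening: 0.465
grasp_force: 0.0
```

Call:
carry_out(commands=[{"x":0,"y":0,"z":0,"rx":0,"ry":0,"rz":-4,"jaw":4},{"x":0,"y":0,"z":0,"rx":0,"ry":0,"rz":-4,"jaw":4},{"x":0,"y":0,"z":0,"rx":0,"ry":0,"rz":-4,"jaw":4}])

```text
clock: 10.75
position: [554.4, 64.9, 212.2]
ee_rot: [-0.406, 0.914, 0.0, 0.0]
force: [-0.2, -0.4, -1.5]
opening: 0.468
grasp_force: 0.0
```

```bash
python3 - <<'E'
from h import *
s=arm.state();print(s['clock'],s['position'],s['q'].round(2),s['opening'])
c=grab('wrist');save(c,'w7')
for P in ([553.8,64.4,165],[553.8,64.4,105],[520.5,26.5,94]): print(proj(c,P))
im=c['img'];x0,y0=200,60
cv2.imwrite('pics/c7.png',np.clip(cv2.resize(im[y0:y0+200,x0:x0+200],(600,600),interpolation=cv2.INTER_CUBIC)*1.0,0,255).astype(np.uint8))
E
```

```text
10.75 [554.36767593  64.94143405 212.24123625] [ 0.07 -0.13  1.72  0.    1.55 -2.34] 0.46825996643159384
[[280.28827108 236.70710966]]
[[280.30408988 208.69510563]]
[[279.49151734 148.68974999]]
```

Call:
carry_out(commands=[{"x":0,"y":0,"z":4,"rx":0,"ry":0,"rz":0,"jaw":4},{"x":0,"y":0,"z":7,"rx":0,"ry":0,"rz":0,"jaw":4},{"x":0,"y":0,"z":8.3,"rx":0,"ry":0,"rz":0,"jaw":4},{"x":0,"y":0,"z":8.3,"rx":0,"ry":0,"rz":0,"jaw":2.4},{"x":0,"y":0,"z":8.3,"rx":0,"ry":0,"rz":0,"jaw":1.9},{"x":0,"y":0,"z":8.3,"rx":0,"ry":0,"rz":0,"jaw":1.9},{"x":0,"y":0,"z":8.3,"rx":0,"ry":0,"rz":0,"jaw":1.9}], force=20)

```text
clock: 11.5
position: [555.0, 65.0, 130.7]
ee_rot: [-0.407, 0.914, -0.0, 0.001]
force: [0.3, 1.1, 0.1]
opening: 0.223
grasp_force: 0.2
```

```bash
python3 - <<'E'
from h import *
s=arm.state();print(s['clock'],s['position'],s['force'],s['opening']*85.4,s['grasp_force'],delta([0,0,0],0)[2])
c=grab('wrist');save(c,'w8')
im=cv2.resize(c['img'][40:320,110:450],(729,600),interpolation=cv2.INTER_CUBIC)
cv2.imwrite('pics/c8.png',np.clip(im.astype(float)*1.4,0,255).astype(np.uint8))
E
```

```text
11.5 [554.97244782  65.04814355 130.74591954] [0.301174   1.10920642 0.05687835] 19.060044636741438 0.17618041019886732 -132.01
```

View pics/c8.png

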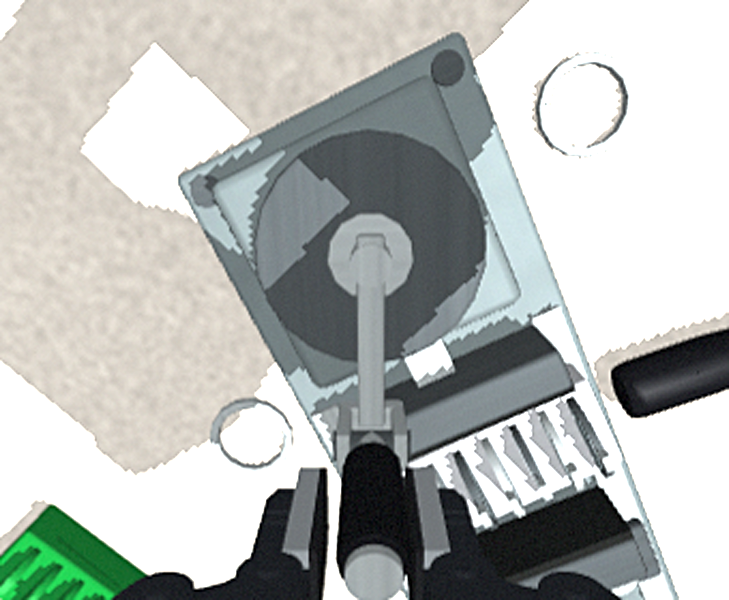

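The handle stands between the fingers, sleeve at (373,500) and button at (374,573). The head is a disc centred at about (372,245) and the arm runs straight along tool x. I compute the axis and the fold angle.

```bash
python3 - <<'E'
from h import *
c=load('w8');k=340/729
f=lambda u,v,z:onplane(c,(110+u*k,40+v*k),z)
ax=f(372,246,75);bt=f(374,573,165);ft=f(370,256,80)
print('axis',ax,ft,'button',bt)
d=(bt-ax)[:2];print(np.hypot(*d),np.degrees(np.arctan2(d[1],d[0])))
A=(ax+ft)[:2]/2
s=arm.state();p=s['position'][:2];r=p-A;print(A,np.hypot(*r),np.degrees(np.arctan2(r[1],r[0])),'yaw',delta([0,0,0],0)[2])
M=R.from_quat(s['ee_rot']).as_matrix();print('axis in tool',M.T@np.r_[A-p,0], 'btn',M.T@(bt-s['position']))
E
```

```text
axis [516.32564392  25.1849113   75.        ] [518.27431013  26.40596754  80.        ] button [550.73783422  63.18090432 165.        ]
51.26299178272417 47.83351047093796
[517.29997703  25.79543942] 54.31439555417088 46.21094944813164 yaw -132.01
axis in tool [54.2880582   1.68995291 -0.0660378 ] btn [  4.09019898   1.82374186 -34.52522764]
```

Call:
carry_out(commands=[{"x":0.4,"y":0.15,"z":0,"rx":0,"ry":0,"rz":0,"jaw":1.9},{"x":0.42,"y":-0.29,"z":0,"rx":0,"ry":0,"rz":5,"jaw":1.9},{"x":0.48,"y":-0.72,"z":0,"rx":0,"ry":0,"rz":10,"jaw":1.9},{"x":0.57,"y":-1.14,"z":0,"rx":0,"ry":0,"rz":15,"jaw":1.9},{"x":0.7,"y":-1.56,"z":0,"rx":0,"ry":0,"rz":20,"jaw":1.9}])

```text
clock: 12.05
position: [561.2, 49.5, 129.7]
ee_rot: [-0.24, 0.971, 0.0, 0.0]
force: [-2.9, 4.2, 1.4]
opening: 0.222
grasp_force: 2.2
```

```bash
cat >> h.py <<'E'
A=np.array([517.3,25.8])
def wind():
    s=arm.state();r=s['position'][:2]-A;az=np.arctan2(r[1],r[0]);f=s['force'];yaw=delta([0,0,0],0)[2]
    print('t',round(s['clock'],2),'R',np.hypot(*r).round(1),'az',np.degrees(az).round(1),'yaw+180',round((yaw+180)%360,1),'push',round(-(f[0]*np.sin(az)-f[1]*np.cos(az)),2),'radial',round(f[0]*np.cos(az)+f[1]*np.sin(az),2),'fz',f[2].round(2),'q6',s['q'][5].round(2))
E
python3 -c "from h import *;wind()"
```

```text
t 12.05 R 49.8 az 28.4 yaw+180 27.8 push 5.04 radial -0.53 fz 1.37 q6 -2.01
```

Push is 5 N with almost no radial force, so the winding goes as planned. Continuing.

Call:
carry_out(commands=[{"x":0.02,"y":-0.44,"z":0,"rx":0,"ry":0,"rz":5,"jaw":1.9},{"x":0.08,"y":-0.87,"z":0,"rx":0,"ry":0,"rz":10,"jaw":1.9},{"x":0.17,"y":-1.29,"z":0,"rx":0,"ry":0,"rz":15,"jaw":1.9},{"x":0.3,"y":-1.71,"z":0,"rx":0,"ry":0,"rz":20,"jaw":1.9},{"x":0.47,"y":-2.11,"z":0,"rx":0,"ry":0,"rz":25,"jaw":1.9},{"x":0.67,"y":-2.5,"z":0,"rx":0,"ry":0,"rz":30,"jaw":1.9},{"x":0.9,"y":-2.87,"z":0,"rx":0,"ry":0,"rz":35,"jaw":1.9},{"x":1.17,"y":-3.21,"z":0,"rx":0,"ry":0,"rz":40,"jaw":1.9}])

```text
clock: 12.85
position: [566.0, 15.7, 129.7]
ee_rot: [0.106, 0.994, 0.001, 0.0]
force: [1.0, 4.4, 1.1]
opening: 0.223
grasp_force: 2.3
```

```bash
python3 -c "from h import *;wind()"
```

```text
t 12.85 R 49.8 az -11.7 yaw+180 347.8 push 4.54 radial 0.06 fz 1.11 q6 -1.38
```

Call:
carry_out(commands=[{"x":0.02,"y":-0.44,"z":0,"rx":0,"ry":0,"rz":5,"jaw":1.9},{"x":0.08,"y":-0.87,"z":0,"rx":0,"ry":0,"rz":10,"jaw":1.9},{"x":0.17,"y":-1.29,"z":0,"rx":0,"ry":0,"rz":15,"jaw":1.9},{"x":0.3,"y":-1.71,"z":0,"rx":0,"ry":0,"rz":20,"jaw":1.9}])

```text
clock: 13.25
position: [559.6, -0.5, 129.7]
ee_rot: [0.277, 0.961, 0.001, 0.0]
force: [2.0, 4.4, 0.1]
opening: 0.224
grasp_force: 2.3
```

```bash
python3 -c "from h import *;wind()"
```

```text
t 13.25 R 49.8 az -31.8 yaw+180 327.8 push 4.74 radial -0.63 fz 0.11 q6 -1.06
```

Call:
carry_out(commands=[{"x":0.01,"y":-0.35,"z":0,"rx":0,"ry":0,"rz":4,"jaw":1.9},{"x":0.05,"y":-0.7,"z":0,"rx":0,"ry":0,"rz":8,"jaw":1.9},{"x":0.11,"y":-1.04,"z":0,"rx":0,"ry":0,"rz":12,"jaw":1.9},{"x":0.19,"y":-1.38,"z":0,"rx":0,"ry":0,"rz":16,"jaw":1.9},{"x":0.3,"y":-1.71,"z":0,"rx":0,"ry":0,"rz":20,"jaw":1.9},{"x":0.43,"y":-2.03,"z":0,"rx":0,"ry":0,"rz":24,"jaw":1.9},{"x":0.59,"y":-2.35,"z":0,"rx":0,"ry":0,"rz":28,"jaw":1.9}])

```text
clock: 13.95
position: [542.3, -17.4, 129.8]
ee_rot: [0.501, 0.865, 0.001, 0.001]
force: [3.1, 2.0, -1.0]
opening: 0.222
grasp_force: 2.3
```

```bash
python3 -c "from h import *;wind()"
```

```text
t 13.95 R 49.9 az -59.9 yaw+180 299.8 push 3.68 radial -0.19 fz -1.02 q6 -0.6
```

```bash
python3 - <<'E'
from h import *
n=np.array([.274,.961])
c=load('top');f=lambda u,v:onplane(c,(140+u/5.3,160+v/5.3),55)[:2]@n
print('jaw',f(462,165),f(415,355),'back',f(345,128),f(295,308))
c=load('w1');s=1.4;f=lambda u,v:onplane(c,(u/s,v/s),55)[:2]@n
print('jaw',f(297,195),f(400,150),'back',f(243,112),f(356,60))
c=load('w3');k=280/600;f=lambda u,v:onplane(c,(140+u*k,60+v*k),55)[:2]@n
print('jaw',f(90,298),f(318,180),'back',f(0,112),f(235,5))
E
```

```text
jaw 250.88816685472946 245.94593956417498 back 305.37621827603317 302.4160230106846
jaw 248.29345286775225 243.49698959773664 back 313.26356485640196 307.4818112161045
jaw 248.18765005463442 249.76393172872622 back 311.65039579859774 306.2004585360758
```

Call:
carry_out(commands=[{"x":0.0,"y":-0.17,"z":0,"rx":0,"ry":0,"rz":2,"jaw":1.9},{"x":0.01,"y":-0.35,"z":0,"rx":0,"ry":0,"rz":4,"jaw":1.9}])

```text
clock: 14.15
position: [539.2, -19.0, 129.7]
ee_rot: [0.531, 0.848, 0.001, 0.001]
force: [4.4, 1.5, -0.3]
opening: 0.222
grasp_force: 2.2
```

```bash
python3 -c "from h import *;wind()"
```

```text
t 14.15 R 49.9 az -64.0 yaw+180 295.9 push 4.61 radial 0.63 fz -0.34 q6 -0.54
```

The pictures put the free gap at about 55–62 mm, less the 26 mm rack. So clamping should come at 155–189° of turn. At 112° now; I take a few larger steps, then fine ones.

Call:
carry_out(commands=[{"x":0.01,"y":-0.26,"z":0,"rx":0,"ry":0,"rz":3,"jaw":1.9},{"x":0.03,"y":-0.52,"z":0,"rx":0,"ry":0,"rz":6,"jaw":1.9},{"x":0.06,"y":-0.78,"z":0,"rx":0,"ry":0,"rz":9,"jaw":1.9},{"x":0.11,"y":-1.04,"z":0,"rx":0,"ry":0,"rz":12,"jaw":1.9}])

```text
clock: 14.55
position: [529.4, -22.7, 129.8]
ee_rot: [0.617, 0.787, 0.001, 0.001]
force: [4.2, 0.5, 0.1]
opening: 0.222
grasp_force: 2.3
```

```bash
python3 -c "from h import *;wind()"
```

```text
t 14.55 R 50.0 az -76.0 yaw+180 283.9 push 4.17 radial 0.53 fz 0.12 q6 -0.33
```

Call:
carry_out(commands=[{"x":0.01,"y":-0.26,"z":0,"rx":0,"ry":0,"rz":3,"jaw":1.9},{"x":0.03,"y":-0.52,"z":0,"rx":0,"ry":0,"rz":6,"jaw":1.9},{"x":0.06,"y":-0.78,"z":0,"rx":0,"ry":0,"rz":9,"jaw":1.9}])

```text
clock: 14.85
position: [521.7, -24.0, 129.7]
ee_rot: [0.676, 0.737, 0.001, 0.001]
force: [3.9, -0.0, -2.0]
opening: 0.222
grasp_force: 2.3
```

```bash
python3 -c "from h import *;wind()"
```

```text
t 14.85 R 50.0 az -85.0 yaw+180 274.9 push 3.88 radial 0.39 fz -1.99 q6 -0.18
```

Call:
carry_out(commands=[{"x":0.01,"y":-0.26,"z":0,"rx":0,"ry":0,"rz":3,"jaw":1.9},{"x":0.03,"y":-0.52,"z":0,"rx":0,"ry":0,"rz":6,"jaw":1.9}])

```text
clock: 15.05
position: [516.5, -24.2, 129.8]
ee_rot: [0.714, 0.7, 0.001, 0.001]
force: [4.4, 0.4, -1.0]
opening: 0.22
grasp_force: 2.3
```

```bash
python3 -c "from h import *;wind()"
```

```text
t 15.05 R 50.0 az -90.9 yaw+180 268.9 push 4.41 radial -0.46 fz -1.01 q6 -0.08
```

Call:
carry_out(commands=[{"x":0.0,"y":-0.17,"z":0,"rx":0,"ry":0,"rz":2,"jaw":1.9},{"x":0.01,"y":-0.35,"z":0,"rx":0,"ry":0,"rz":4,"jaw":1.9}])

```text
clock: 15.25
position: [513.0, -24.1, 129.8]
ee_rot: [0.738, 0.675, 0.001, 0.001]
force: [4.5, 0.3, -0.7]
opening: 0.223
grasp_force: 2.2
```

Call:
carry_out(commands=[{"x":0.0,"y":-0.17,"z":0,"rx":0,"ry":0,"rz":2,"jaw":1.9},{"x":0.01,"y":-0.35,"z":0,"rx":0,"ry":0,"rz":4,"jaw":1.9}])

```text
clock: 15.45
position: [509.7, -23.7, 129.9]
ee_rot: [0.761, 0.649, 0.001, 0.001]
force: [6.5, -1.4, -1.2]
opening: 0.224
grasp_force: 3.4
```

The push rose to about 6.5 N, so the rack has met the back jaw. One small step more.

Call:
carry_out(commands=[{"x":0.0,"y":-0.04,"z":0,"rx":0,"ry":0,"rz":0.4,"jaw":1.9},{"x":0.0,"y":-0.08,"z":0,"rx":0,"ry":0,"rz":0.9,"jaw":1.9}])

```text
clock: 15.65
position: [509.0, -23.7, 129.8]
ee_rot: [0.766, 0.643, 0.001, 0.001]
force: [7.3, -1.1, -1.5]
opening: 0.224
grasp_force: 3.7
```

```bash
python3 -c "from h import *;wind();print(arm.state()['grasp_force'],arm.state()['force'])"
```

```text
t 15.65 R 50.1 az -99.5 yaw+180 260.1 push 7.37 radial -0.07 fz -1.5 q6 0.08
3.749314472079277 [ 7.27577135 -1.14512443 -1.49861954]
```

Call:
carry_out(commands=[{"x":0,"y":0,"z":0,"rx":0,"ry":0,"rz":0,"jaw":1.9},{"x":0,"y":0,"z":0,"rx":0,"ry":0,"rz":0,"jaw":1.9}])

```text
clock: 15.85
position: [509.1, -23.7, 129.9]
ee_rot: [0.766, 0.643, 0.001, 0.001]
force: [6.5, -0.3, -2.2]
opening: 0.22
grasp_force: 3.5
```

Call:
carry_out(commands=[{"x":0,"y":0.1,"z":0,"rx":0,"ry":0,"rz":0,"jaw":3.5},{"x":0,"y":0.1,"z":0,"rx":0,"ry":0,"rz":0,"jaw":4},{"x":0,"y":0.1,"z":0,"rx":0,"ry":0,"rz":0,"jaw":4},{"x":0,"y":0.1,"z":0,"rx":0,"ry":0,"rz":0,"jaw":4}])

```text
clock: 16.25
position: [509.4, -23.6, 129.3]
ee_rot: [0.766, 0.643, -0.0, -0.0]
force: [0.3, -0.4, 0.6]
opening: 0.468
grasp_force: 0.0
```

```bash
python3 - <<'E'
from h import *
wind();c=grab('wrist');save(c,'w9')
# button: brightest blob near expected place for an upright handle
s=arm.state();az=np.radians(-99.5);u=np.array([np.cos(az),np.sin(az)])
for t in (1.4,1.5,1.57):
    P=np.r_[A+u*(50-60*np.cos(t)),105+60*np.sin(t)];print(t,proj(c,P))
g=cv2.cvtColor(c['img'],cv2.COLOR_BGR2GRAY);x0,y0=240,250
n,l,st,ce=cv2.connectedComponentsWithStats((g[y0:y0+100,x0:x0+90]>85).astype(np.uint8))
for i in range(1,n):
    if st[i,4]>60: print(st[i],ce[i]+[x0,y0])
E
```

```text
t 16.25 R 50.1 az -99.1 yaw+180 260.1 push 0.33 radial 0.38 fz 0.57 q6 0.08
1.4 [[280.16761303 292.94182908]]
1.5 [[280.25691161 305.99224522]]
1.57 [[280.31910584 314.48776346]]
[   0    0   90  100 6354] [281.16603714 306.16824048]
```

```bash
python3 - <<'E'
from h import *
for n,az in (('w8',47.8),('w9',-99.5)):
    c=load(n);a=np.radians(az);u=np.array([np.cos(a),np.sin(a)])
    for t in (1.4,1.5,1.57):
        r=[proj(c,np.r_[A+u*(50+k-60*np.cos(t)),105+60*np.sin(t)])[0,1].round(0) for k in(-6,0,6)];print(n,t,r)
    g=cv2.cvtColor(c['img'],cv2.COLOR_BGR2GRAY);x=int(proj(c,np.r_[A+u*50,165])[0,0])
    print(x,g[225:345:3,x-2:x+6].mean(1).astype(int).tolist(),g[300:312,x-25:x+25:2].mean(0).astype(int).tolist())
E
```

```text
w8 1.4 [np.float64(273.0), np.float64(285.0), np.float64(297.0)]
w8 1.5 [np.float64(286.0), np.float64(298.0), np.float64(310.0)]
w8 1.57 [np.float64(295.0), np.float64(307.0), np.float64(318.0)]
283 [116, 116, 115, 115, 116, 99, 80, 61, 10, 13, 11, 11, 12, 13, 11, 10, 12, 10, 11, 11, 12, 10, 16, 70, 88, 124, 124, 123, 123, 123, 123, 122, 191, 232, 235, 233, 228, 194, 176, 161] [14, 3, 193, 238, 232, 87, 50, 109, 117, 123, 126, 124, 123, 124, 123, 121, 117, 118, 118, 111, 39, 11, 13, 26, 24]
w9 1.4 [np.float64(280.0), np.float64(293.0), np.float64(305.0)]
w9 1.5 [np.float64(294.0), np.float64(306.0), np.float64(318.0)]
w9 1.57 [np.float64(303.0), np.float64(314.0), np.float64(326.0)]
280 [165, 164, 165, 113, 99, 94, 48, 70, 22, 8, 8, 7, 7, 8, 6, 10, 5, 9, 7, 6, 7, 9, 11, 13, 27, 75, 104, 104, 103, 103, 103, 103, 104, 108, 128, 126, 132, 131, 126, 127] [132, 129, 127, 131, 129, 135, 54, 7, 45, 72, 86, 95, 97, 98, 98, 99, 96, 93, 90, 89, 78, 54, 7, 98, 217]
```

The handle is upright: the button face is centred at row 314, as the model predicts. I re-touch to check that the clamping stayed after letting go.

Call:
carry_out(commands=[{"x":0,"y":0.1,"z":0,"rx":0,"ry":0,"rz":0,"jaw":1.9},{"x":0,"y":0.1,"z":0,"rx":0,"ry":0,"rz":0,"jaw":1.9},{"x":0,"y":0.1,"z":0,"rx":0,"ry":0,"rz":0,"jaw":1.9},{"x":0,"y":0.1,"z":0,"rx":0,"ry":0,"rz":0,"jaw":1.9}])

```text
clock: 16.7
position: [510.5, -23.8, 129.3]
ee_rot: [0.765, 0.643, -0.0, -0.0]
force: [0.2, -0.4, -0.2]
opening: 0.221
grasp_force: 0.0
```

Call:
carry_out(commands=[{"x":0,"y":-0.1,"z":0,"rx":0,"ry":0,"rz":0,"jaw":1.9},{"x":0,"y":-0.2,"z":0,"rx":0,"ry":0,"rz":0,"jaw":1.9}])

```text
clock: 16.9
position: [508.9, -23.5, 129.5]
ee_rot: [0.766, 0.643, 0.0, 0.001]
force: [7.6, -1.1, -2.9]
opening: 0.221
grasp_force: 3.8
```

```bash
python3 -c "from h import *;wind();print(arm.state()['opening']*85.4,arm.state()['grasp_force'])"
```

```text
t 16.9 R 50.0 az -99.7 yaw+180 260.1 push 7.63 radial -0.18 fz -2.91 q6 0.08
18.842375617130386 3.843715935945511
```

The same position gives the same push (about 7.6 N, roughly 18 N clamping), so it held. Releasing and rising clear.

Call:
carry_out(commands=[{"x":0,"y":0.2,"z":0,"rx":0,"ry":0,"rz":0,"jaw":4},{"x":0,"y":0.2,"z":0,"rx":0,"ry":0,"rz":0,"jaw":4},{"x":0,"y":0.2,"z":0,"rx":0,"ry":0,"rz":0,"jaw":4},{"x":0,"y":0.2,"z":0,"rx":0,"ry":0,"rz":0,"jaw":4},{"x":0,"y":0.2,"z":-3,"rx":0,"ry":0,"rz":0,"jaw":4},{"x":0,"y":0.2,"z":-7,"rx":0,"ry":0,"rz":0,"jaw":4},{"x":0,"y":0.2,"z":-10,"rx":0,"ry":0,"rz":0,"jaw":4},{"x":0,"y":0.2,"z":-10,"rx":0,"ry":0,"rz":0,"jaw":4}])

```text
clock: 17.7
position: [511.6, -23.9, 233.9]
ee_rot: [0.765, 0.643, 0.002, 0.002]
force: [1.5, -0.2, -0.0]
opening: 0.467
grasp_force: 0.0
```

```bash
python3 - <<'E'
from h import *
wind();c=grab('wrist');save(c,'w10')
a=np.radians(-99.5);u=np.array([np.cos(a),np.sin(a)])
for t in (1.4,1.5,1.57): print(t,proj(c,np.r_[A+u*(50-60*np.cos(t)),105+60*np.sin(t)])[0].round(0))
p=proj(c,np.r_[A+u*50,165])[0].astype(int);g=cv2.cvtColor(c['img'],cv2.COLOR_BGR2GRAY)
print(p,g[p[1]-45:p[1]+45:3,p[0]-2:p[0]+6].mean(1).astype(int).tolist())
E
```

```text
t 17.7 R 50.0 az -96.5 yaw+180 260.1 push 1.48 radial 0.03 fz -0.03 q6 0.08
1.4 [277. 211.]
1.5 [277. 219.]
1.57 [277. 224.]
[276 224] [155, 155, 154, 153, 152, 123, 17, 8, 5, 8, 7, 22, 62, 158, 137, 93, 94, 121, 162, 157, 146, 136, 146, 136, 134, 134, 136, 125, 128, 129]
```

```bash
python3 -c "from rig import arm;print(arm.sign_off())"
```

```text
the job is handed in; nothing more can be done
None
```

The handle is fully upright against its stop and the rack is clamped at about 18 N, judged from a 7.6 N push at the handle. The gripper is clear and I touched nothing else; the job was handed in at about 18 s.

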